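Put the seasoning station in order

TASK

Put the seasoning station in order: the empty sauce cup belongs anywhere in the wash-up pan, the tin in the low round dish where the cup has been left, the salt shaker in the deep round holder, and the spice jar in the square holder where the shaker has wrongly been put. Everything must stand upright on the floor of its holder or pan at the end. Never tip any of the four over on the way, and leave the tomato and the onion where they are.

Things in the scene. Friction and masses are not known exactly. Their poses are not given: they have to be found in the camera images.
- cup: small empty steel sauce cup, open at the top, 61 mm across the rim, tapering to 42 mm at the foot, 35 mm high, 50 g; can be held across the outside of the rim. Starts standing in the low round dish. Origin at the centre of its underside, z up.
- tin: food tin with a printed label, upright cylinder 57 mm in diameter, 72 mm high, 180 g. Starts on the bench. Origin at the centre of its underside, z up.
- shaker: salt shaker, clear with a grey perforated top, 44 mm in diameter up to 74 mm, narrowing above, 90 mm high, 100 g. Starts standing in the square holder. Origin at the centre of its underside, z up.
- jar: spice jar with a flat screw lid, taller than the shaker: 45 mm in diameter, 106 mm high (the lid takes the top 21 mm), 110 g. Starts on the bench. Origin at the centre of its underside, z up.
- dish: low round steel dish, fixed to the bench: outside 82 mm, inside 76 mm in diameter, lip 11 mm high, floor 3 mm thick. The place for the tin. Origin at the centre of its underside, z up.
- round_holder: deep round steel holder, fixed to the bench: outside 66 mm, inside 60 mm in diameter, wall 30 mm high, floor 3 mm thick. The place for the shaker. Origin at the centre of its underside, z up.
- square_holder: square steel holder, fixed to the bench: outside 68 x 68 mm, inside 62 x 62 mm, wall 30 mm high, floor 3 mm thick. The place for the jar. Origin at the centre of its underside, x and y along its sides, z up.
- wash_pan: rectangular steel wash-up pan, fixed to the bench: outside 104 mm along its x by 120 mm along its y, walls 3 mm thick and 28 mm high, floor 3 mm thick. The place for the cup. Origin at the centre of its underside, z up. It is turned by up to 0.15 rad, with its y side roughly along the world's y.
- tomato: tomato, 75 mm across, 79 mm high, loose on the bench beyond the work. Leave it alone. Origin at its underside.
- onion: onion, 74 mm across, 77 mm high, loose on the bench beyond the work. Leave it alone. Origin at its underside.
Things that resemble listed ones, but are neither listed nor needed, are in the scene too. What is shaped like the cup but turquoise is not meant.

How it is judged (in metres and radians):
At the end, for the whole second after the job is handed in: Tin in the dish and shaker in the round holder within 13 mm of centre, jar in the square holder within 15 mm, cup in the wash-up pan; each standing on the floor of its place (foot under 8 mm above its underside), upright within 0.12 rad, at rest and released (horizontal distance between tin and dish below 0.013 m and z of tin in the frame of dish below 0.008 m and horizontal distance between shaker and round_holder below 0.013 m and z of shaker in the frame of round_holder below 0.008 m and horizontal distance between jar and square_holder below 0.015 m and z of jar in the frame of square_holder below 0.008 m and z of cup in the frame of wash_pan below 0.008 m and x of cup in the frame of wash_pan between -0.036 and 0.036 m and y of cup in the frame of wash_pan between -0.044 and 0.044 m and angle between each of cup, shaker, jar, tin's own z axis and vertical below 0.12 rad and linear speed of each of cup, shaker, jar, tin below 0.03 m/s); the robot touches nothing.
It fails at once if one of the four containers is tipped over (more than 0.8 rad) (angle between any of cup, shaker, jar, tin's own z axis and vertical above 0.8 rad).
It fails at once if the tomato or the onion is moved by more than 30 mm (distance of any of tomato, onion from where it was at the start of the episode above 0.03 m).
It also fails if it takes over 118 s, if anything falls off the work surface, if the arm or the gripper's body presses on something with over 40 N, if the wrist force passes 120 N, or if a joint passes its speed limit or range.

ROBOT

A 6-joint arm with a two-finger parallel gripper is mounted at the origin on the work surface; the furniture and walls round the work are solid. World frame = base frame: x ahead of the robot, y to its left, z up, the work surface at z = 0. Lengths are in mm, angles in degrees, forces in N, time in s.
With the tool pointing down it reaches from about 250 to 775 mm from the base axis. Payload 4 kg.
Tool frame: the origin (TCP) lies on the centre line of the jaws, within the pads' length; the fingertips stand 25 mm ahead of it and the grasp point (between the pads) lies 6 mm ahead of it; z points along the fingers, y is the line along which they close (so a half turn about z gives the same grasp; the last joint's range is limited). The gripper opens to 94 mm and grips with 3 to 60 N. Pads are 16 mm wide; open, the fingers measure 119 mm over their backs; the gripper's body (75 mm by 177 mm) begins 78 mm behind the grasp point.
Start: joints at [70.525, 4.996, 78.535, -0, 96.463, -5.907], TCP at [129.034, 534.666, 230.506] pointing down, gripper open.
Joint ranges: [-177.83, 177.83], [-43.37, 116.18], [15.69, 146.23], [-61.86, 241.86], [9.47, 152.12], [-147.06, 147.06]. Speed limits (degrees/s): [159.86, 159.86, 180, 180, 180, 180].

INTERFACE

Orientations are given as [roll, pitch, yaw] about the fixed x, y, z axes, in that order (R = Rz(yaw) Ry(pitch) Rx(roll)).
In Python, from bench import robot, fingers, solve_ik, get_image, calibration, workorder, boxes_of, regions_of, landmark_of gives the robot as it stands. Calls block until the motion is done:
- robot.move_pose(position, orientation): joint-space move of the TCP to a pose.
- robot.line_to(position, max_speed=150, rot=None): straight line of the TCP; rot=None keeps the orientation; max_speed is the mean speed in mm/s.
- robot.goto_joints(angles): joint-space move.
- fingers.gripper_to(opening): finger opening in mm; the grip force is fixed at half the most; returns when the fingers have stopped.
- robot.wait(seconds).
- solve_ik(position, orientation): joint angles nearest the present ones, or None.
- get_image(name): name is "scene" or "top" or "wrist"; returns (picture, depth): 420x560x3 uint8, red, green, blue; 420x560 float32, mm along the optical axis (not along the pixel's ray), 0 where there is no reading.
- calibration(name): a dict with "mtx" (3x3 intrinsics, pixels), "eye" and "rotation" of the camera in the world. Camera axes: x right, y down, z forward; pixel columns grow to the right and rows downward; lengths in mm; the calibration is good to about 2 mm. A picture is of the moment at which its call begins: read the wrist's pose just before it. calibration takes no time and is no camera call; for the wrist camera it gives the pose at the moment of the call.
A pose or a line that the arm cannot do raises robot.MotionError and nothing moves.
- workorder.job_done(): hands the job in; it is judged then, once.
Trained networks look in the newest picture that a camera, given by its name, has taken for a name from the list of things; names that differ only in an ending like _2 or _b are one class to them, and where a whole thing is asked for, a point or a joint stands for the part that bears it (a point fixed in the world has none). Each returns a list of dicts, best first, with "confidence" (0 to 1); they miss things now and then, are a little off and sometimes report something else, mostly with a low value. They report only what shows in the picture. A call takes as long as a camera call. They do not tell look-alikes from the thing itself.
- boxes_of(camera, thing): "box" ([centre column, centre row, width, height] in pixels, round what is visible of it).
- regions_of(camera, thing): "region" (420x560 bool, what is visible of it) and "box" ([centre column, centre row, width, height] in pixels, round what is visible of it).
- landmark_of(camera, thing): "centre" ([column, row] in pixels: a listed point, or the origin of a listed thing).
Readings, each from a call of its own:
- robot.current_t(): time.
- robot.current_joint_pos(): joint angles.
- robot.current_qvel(): joint speeds.
- robot.current_joint_efforts(): joint torques, N m.
- robot.current_eef_pos(): TCP position.
- robot.current_orientation(): TCP orientation.
- robot.current_force(): force on the tool from outside, world axes, zero at the start.
- robot.current_wrist_torque(): the same for the moment, N m.
- robot.current_opening(): finger opening in mm.
- robot.current_grasp_force(): force on a finger pad.
Only numpy, scipy, OpenCV 4.12 (cv2) and the standard library are available. Lean on these libraries where they do the work, as an engineer would, in place of code of your own. Each camera call takes 0.05 s, during which the arm holds its last target. There are 200 camera calls.

## Working session

There is one attempt and no reset: what is moved stays moved. The work goes in short steps, each a Python script; the robot and the scene stay as the last script left them, time stands still between calls to the robot, and variables do not carry over. Pictures are saved under pics/ and viewed, at most 14 in all, crops included, and the job is handed in when it is done.

```bash
mkdir -p pics; ls
cat > h.py <<'E'
import numpy as np, cv2
from bench import robot, fingers, solve_ik, get_image, calibration, workorder, boxes_of, regions_of, landmark_of
def cal(c):
    k=calibration(c); return np.array(k["mtx"]),np.array(k["eye"]),np.array(k["rotation"])
def cloud(depth,c,k=None):
    K,e,R=k or cal(c); v,u=np.mgrid[:420,:560]
    p=np.stack([(u-K[0,2])/K[0,0]*depth,(v-K[1,2])/K[1,1]*depth,depth],-1)
    return p@R.T+e
def save(n,img,s=1): cv2.imwrite('pics/'+n,cv2.resize(img,None,fx=s,fy=s,interpolation=cv2.INTER_CUBIC)[...,::-1])
E
python3 - <<'E'
from h import *
for c in ("top","scene"):
    im,d=get_image(c); save(c+'0.png',im,1.4); np.savez(c+'0.npz',im=im,d=d)
    k=cal(c); print(c,k[1].round(),k[2].round(2).tolist()); P=cloud(d,c,k)
    for t in "cup tin shaker jar dish round_holder square_holder wash_pan tomato onion".split():
        for r in regions_of(c,t)[:4]:
            m=r["region"]&(d>0); q=P[m]
            if len(q): print(t,round(r["confidence"],2),np.round(r["box"]),'lo',np.percentile(q,3,0).round(),'hi',np.percentile(q,97,0).round())
E
```

```text
pics
top [ 438. -121. 1306.] [-174.66, 1.31, -90.44]Traceback (most recent call last):
  File "<stdin>", line 4, in <module>
  File "h.py", line 8, in cloud
    return p@R.T+e
           ~~~~~^~
ValueError: operands could not be broadcast together with shapes (420,560) (3,)
```

```bash
sed -i 's/np.array(k\["rotation"\])/Rot.from_euler("xyz",k["rotation"],degrees=True).as_matrix()/; 1a from scipy.spatial.transform import Rotation as Rot' h.py
python3 - <<'E'
from h import *
for c in ("top","scene"):
    im,d=get_image(c); save(c+'0.png',im,1.4); np.savez(c+'0.npz',im=im,d=d)
    k=cal(c); print(c,k[1].round(),k[2].round(2).tolist()); P=cloud(d,c,k)
    for t in "cup tin shaker jar dish round_holder square_holder wash_pan tomato onion".split():
        for r in regions_of(c,t)[:4]:
            m=r["region"]&(d>0); q=P[m]
            if len(q): print(t,round(r["confidence"],2),np.round(r["box"]),'lo',np.percentile(q,3,0).round(),'hi',np.percentile(q,97,0).round())
E
```

```text
top [ 438. -121. 1306.] [[-0.01, -1.0, 0.09], [-1.0, 0.01, 0.02], [-0.02, -0.09, -1.0]]
cup 0.95 [252. 307.  28.  26.] lo [329. -38.  -2.] hi [381.  15.  37.]
cup 0.88 [190. 164.  25.  25.] lo [656. 107.  -2.] hi [709. 159.  38.]
cup 0.79 [351. 129.  23.  26.] lo [ 744. -277.   -3.] hi [ 795. -221.   37.]
cup 0.78 [283. 192.  28.  30.] lo [ 589. -114.    1.] hi [643. -60.  41.]
shaker 0.8 [288. 268.  18.  18.] lo [ 422. -120.   34.] hi [459. -83.  93.]
shaker 0.38 [234. 127.  33.  35.] lo [741.   1.  38.] hi [801.  60.  70.]
jar 0.89 [220. 190.  23.  20.] lo [599.  37.  24.] hi [638.  75. 110.]
dish 0.69 [284. 198.  34.  28.] lo [ 575. -121.   -2.] hi [638. -47.  17.]
round_holder 0.9 [217. 258.  32.  27.] lo [433.  47.  -3.] hi [490. 106.  32.]
round_holder 0.38 [235. 128.  35.  36.] lo [740.  -1.  38.] hi [800.  62.  69.]
square_holder 0.75 [292. 267.  35.  35.] lo [ 410. -136.   -3.] hi [476. -68.  33.]
wash_pan 0.86 [355. 258.  55.  52.] lo [ 407. -304.   -3.] hi [ 508. -188.   31.]
onion 0.88 [299. 124.  27.  33.] lo [ 751. -152.   36.] hi [813. -92.  68.]
scene [174. 351. 640.]
[... 508 characters left out ...]
]
shaker 0.6 [327. 248.  22.  40.] lo [ 421. -111.   17.] hi [454. -81.  93.]
jar 0.91 [199. 243.  29.  53.] lo [599.  42.   4.] hi [638.  81. 108.]
dish 0.71 [254. 226.  40.  22.] lo [ 572. -119.    1.] hi [647. -44.  14.]
round_holder 0.79 [256. 309.  38.  42.] lo [429.  47.   2.] hi [491. 109.  33.]
square_holder 0.75 [324. 256.  44.  47.] lo [ 405. -139.    3.] hi [479. -64.  34.]
wash_pan 0.9 [360. 217.  73.  58.] lo [ 404. -306.    2.] hi [ 510. -183.   32.]
wash_pan 0.73 [293. 170.  20.  36.] lo [ 619. -269.    5.] hi [ 669. -219.   73.]
tomato 0.61 [161. 210.  32.  31.] lo [739.  10.  22.] hi [790.  68.  67.]
onion 0.59 [213. 174.  30.  32.] lo [ 748. -152.    1.] hi [845. -86.  66.]
```

View pics/top0.png

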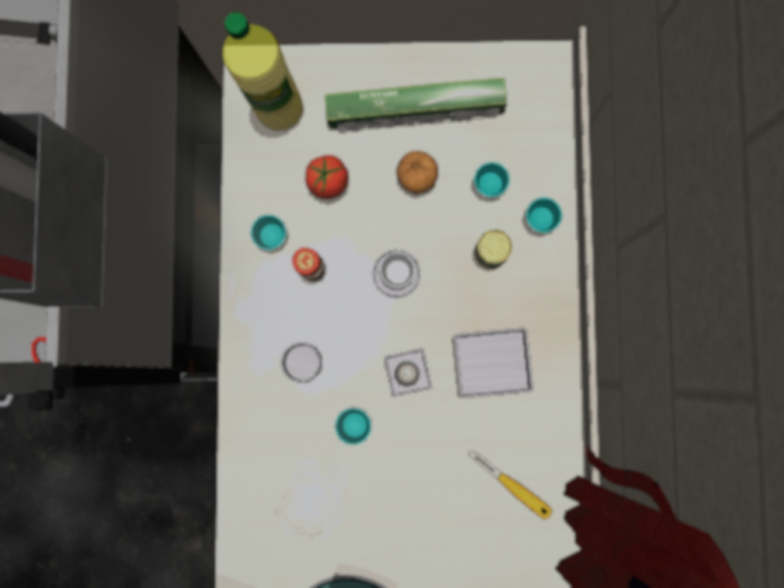

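View pics/scene0.png

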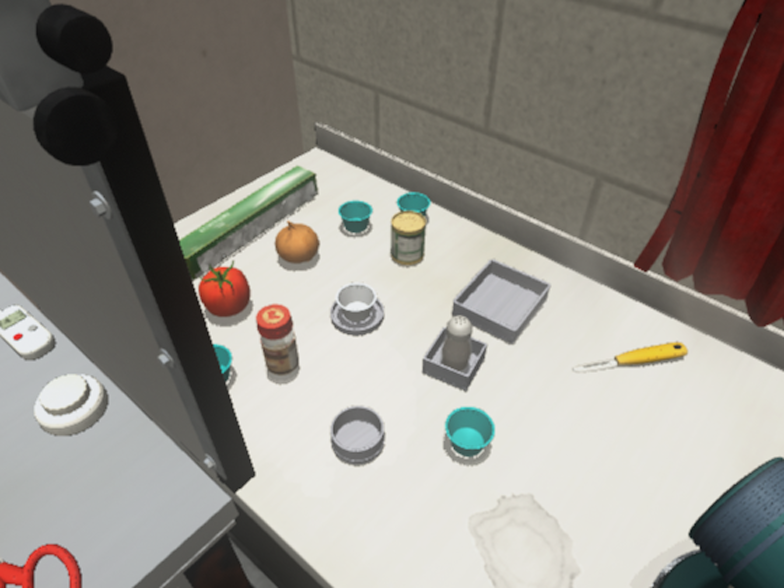

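Candidates for the cup, in unscaled top pixels: turquoise at (252,307), (190,164), (351,129) and (388,154), and steel in the dish at (283,192). I choose the steel one. The tin is at (352,176), with no rival. The jar is at (220,190) with a red lid, and the shaker at (288,268). Next come a close crop, refined positions and a check of the obstacles along the way.

Run:
```python
from h import *
A={c:np.load(c+'0.npz') for c in("top","scene")}
P={c:cloud(A[c]['d'],c)[A[c]['d']>0] for c in A}
save('crop.png',np.hstack([A['top']['im'][160:300,190:390],A['scene']['im'][130:270,180:380]]),2)
def circ(q):
    s=np.linalg.lstsq(np.c_[2*q[:,:2],np.ones(len(q))],(q[:,:2]**2).sum(1),rcond=None)[0]; return s[:2].round(1),round(float(np.sqrt(s[2]+s[:2]@s[:2])),1),len(q)
for n,x,y,r,z0,z1 in [('cup',616,-87,36,30,45),('dish',609,-83,46,7,16),('tin',644,-245,34,60,80),('tinside',644,-245,36,10,62),('shaker',440,-100,28,60,100),('jar',618,58,30,88,112),('rh',461,77,40,20,36),('sq',442,-102,52,22,36),('pan',457,-246,80,18,34)]:
    for c in P:
        q=P[c]; q=q[(np.hypot(q[:,0]-x,q[:,1]-y)<r)&(q[:,2]>z0)&(q[:,2]<z1)]
        if len(q)<5: continue
        e=''
        if n in('sq','pan'): e=cv2.minAreaRect(q[:,:2].astype(np.float32))
        print(n,c,'mid',((q.min(0)+q.max(0))/2).round(1)[:2],'ext',np.ptp(q,0).round()[:2],circ(q),e)
q=np.vstack(list(P.values()))
print('max height map: rows y, cols x 150..750')
for y in range(600,-450,-75):
    print(y,[int(q[(abs(q[:,0]-x)<38)&(abs(q[:,1]-y)<38),2].max(initial=-99)) for x in range(0,900,75)])
```

```text
cup top mid [615.5 -86.2] ext [61. 57.] (array([614.7, -86.4]), 28.1, 152) 
cup scene mid [615.3 -86.4] ext [60. 60.] (array([615., -86.]), 27.6, 228) 
dish top mid [613.2 -84.2] ext [83. 79.] (array([611.6, -83.8]), 32.7, 246) 
dish scene mid [611.  -83.2] ext [81. 82.] (array([607.9, -79.5]), 32.9, 281) 
tin top mid [ 647.  -247.6] ext [56. 55.] (array([ 646.7, -247.3]), 20.3, 489) 
tin scene mid [ 646.8 -246.8] ext [57. 58.] (array([ 646.1, -245.6]), 22.3, 396) 
tinside top mid [ 635.9 -242.6] ext [36. 49.] (array([ 643.9, -245.3]), 25.2, 94) 
tinside scene mid [ 640.  -240.2] ext [45. 47.] (array([ 647.3, -247.1]), 27.9, 409) 
shaker top mid [ 441.7 -101.6] ext [33. 32.] (array([ 441.3, -102.4]), 12.1, 184) 
shaker scene mid [ 441.5 -100. ] ext [35. 34.] (array([439.6, -98.9]), 12.2, 365) 
jar top mid [620.5  58.2] ext [44. 44.] (array([620.2,  57.4]), 16.3, 333) 
jar scene mid [619.9  59.1] ext [44. 45.] (array([618.6,  60.5]), 17.0, 520) 
rh top mid [460.8  77.2] ext [66. 66.] (array([461. ,  76.6]), 31.4, 140) 
rh scene mid [460.8  77.2] ext [66. 66.] (array([460.5,  77.5]), 3
[... 888 characters left out ...]
171, 173, -99, -99, -99, -99]
450 [-99, -99, -99, -99, -99, -99, 180, 181, -99, -99, -99, 330]
375 [-99, -99, -99, -99, -99, -99, 180, 180, 170, 170, 330, 330]
300 [-99, -99, -99, -99, -99, 563, 610, 529, 203, 200, 529, 529]
225 [-99, 6, 7, 7, 7, 565, 625, 704, 729, 729, 534, 533]
150 [-99, 6, 9, 9, 9, 9, 7, 7, 8, 40, 10, 172]
75 [-99, 161, 9, 7, 8, 8, 36, 33, 113, 108, 76, 70]
0 [-99, 210, 189, 9, 39, 40, 6, 8, 106, 7, 79, 78]
-75 [-99, 209, 7, 7, 6, 39, 97, 7, 43, 44, 65, 75]
-150 [-99, 6, 8, 7, 7, 33, 91, 32, 42, 14, 77, 76]
-225 [-99, 5, 7, 17, 17, 36, 33, 33, 76, 77, 40, 40]
-300 [-99, 7, 257, 365, 17, 35, 35, 34, 74, 78, 41, 40]
-375 [-99, 56, 368, 647, 671, 61, 61, 60, 60, 61, 58, 61]
```

View pics/crop.png

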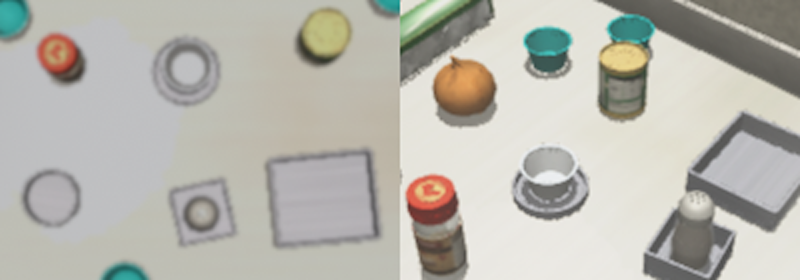

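The crop confirms it: the steel cup stands in the dish at about (188,68) in the left half. The tin, jar and shaker are clear, and the turquoise cups are excluded. Tall furniture stands at x>340, y>200, so I'll retract before swinging.

Run:
```python
from h import *
q=np.vstack([cloud(np.load(c+'0.npz')['d'],c)[np.load(c+'0.npz')['d']>0] for c in("top","scene")])
q=q[(q[:,1]>120)&(q[:,2]>60)&(q[:,0]<620)]; r=np.hypot(q[:,0],q[:,1]); i=r.argmin(); print('min r',r[i],q[i], 'min y',q[:,1].min(), np.percentile(r,1))
print(robot.current_orientation(), robot.current_t())
p=np.array(robot.current_eef_pos()); print(p)
for R in (330,300,280,260):
    t=[p[0]*R/550,p[1]*R/550,300]
    print(R,solve_ik(t,robot.current_orientation()))
print(solve_ik([443,-102,200],[180,0,12]),solve_ik([443,-102,200],[180,0,-78]))
```

```text
min r 474.8303627119034 [406.66857234 245.12149156 554.94494197] min y 189.36461169802283 481.094111663887
[1.79996207e+02 6.72231155e-04 1.66429992e+02] 1.15
[129.03832728 534.65279092 230.50023441]
330 [ 6.65553262e+01 -2.37670209e+01  9.53778553e+01 -1.24864590e-05
  1.08385314e+02 -9.87466935e+00]
300 [ 6.55562031e+01 -2.78225103e+01  9.78650367e+01  5.88496103e-05
  1.09953622e+02 -1.08737684e+01]
280 [ 6.47688289e+01 -3.05572457e+01  9.94101097e+01  1.16049418e-04
  1.11143286e+02 -1.16611209e+01]
260 [ 6.38575154e+01 -3.33173442e+01  1.00862965e+02  1.83358136e-04
  1.12450531e+02 -1.25724062e+01]
[-2.01185924e+01 -6.85248459e+00  9.36654542e+01 -2.54444375e-14
  9.31870304e+01  5.78814076e+01] None
```

```bash
cat >> h.py <<'E'
def at(x,y,z,yaw=None,v=200): robot.line_to([x,y,z],max_speed=v,rot=None if yaw is None else [180,0,yaw])
def pick(x,y,z,yaw,hi,opening=94):
    fingers.gripper_to(opening); at(x,y,hi,yaw,300); at(x,y,z+40); at(x,y,z,v=80)
    fingers.gripper_to(0); robot.wait(.2); print('grip',robot.current_opening(),robot.current_grasp_force())
def place(x,y,z,yaw,hi,rel):
    e=robot.current_eef_pos(); at(e[0],e[1],hi); print('lifted',robot.current_opening(),robot.current_force().round(1) if hasattr(robot.current_force(),'round') else robot.current_force())
    at(x,y,hi,yaw,300); at(x,y,z+30); at(x,y,z+1,v=50); print('force',robot.current_force(),robot.current_opening())
    fingers.gripper_to(rel); robot.wait(.2); at(x,y,z+60,v=100); at(x,y,max(hi,z+60)); print('t',robot.current_t())
E
python3 - <<'E'
from h import *
o=robot.current_orientation(); p=np.array(robot.current_eef_pos())
robot.line_to([p[0]*.6,p[1]*.6,300],max_speed=250)
j=list(robot.current_joint_pos()); j[0]=-20; j[5]=50; robot.goto_joints(j)
robot.move_pose([441,-101,200],[180,0,12])
print(robot.current_t(),robot.current_eef_pos())
im,d=get_image('wrist'); save('w1.png',im)
pick(441,-101,64,12,200)
E
```

```text
4.5583 [ 440.94768151 -100.2486207   200.61029286]
grip 39.10735194874778 29.63787760993
```

View pics/w1.png

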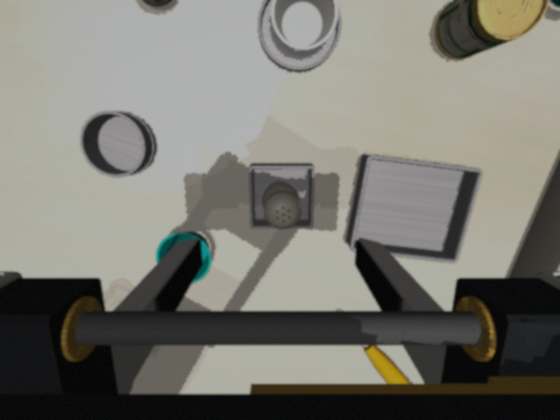

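The wrist view is centred: the shaker is at (282,205) in the square holder. The grip reads 39 mm where I expected 44, so I check before lifting.

Run:
```python
from h import *
im,d=get_image('scene'); save('s1.png',im[150:330,220:420],3.5)
print(robot.current_eef_pos(),robot.current_force(),robot.current_wrist_torque())
```

```text
[ 441.07569917 -101.09483909   64.05572067] [-0.0294565  -0.94364024 -0.95339874] [-0.2175975   0.07684681  0.02979857]
```

View pics/s1.png

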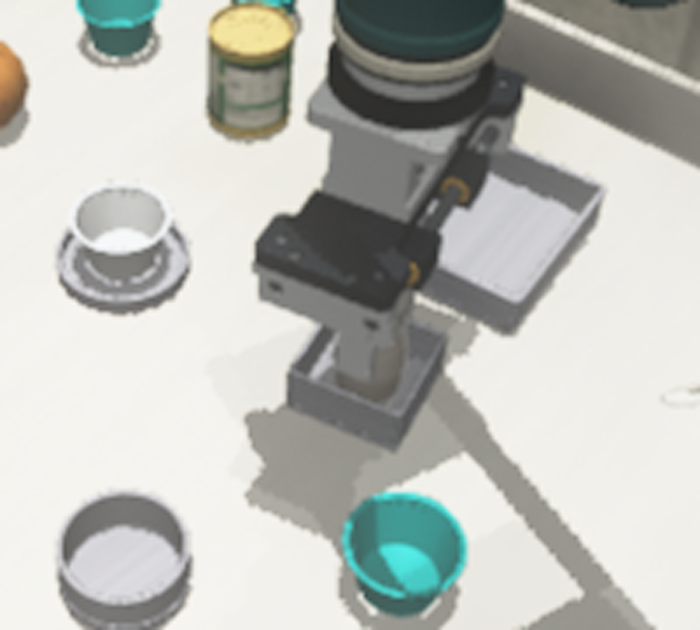

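The shaker stands upright between the pads, so it simply narrows there. I carry on.

Run:
```python
from h import *
place(461,77.2,64,12,170,80)
print(robot.current_t())
pick(620,59,71,0,200)
place(443,-102.2,74,12,200,80)
for c in('top','scene'):
    im,d=get_image(c); save(c+'2.png',im[130:330,170:410],2.5)
```

```text
lifted 39.03052586595073 [-0.6  0.8 -1.8]
force [-0.31016807  0.92184934 -1.23163071] 38.80078109761933
t 12.325
12.325
grip 44.350878549082886 29.999912526109256
lifted 43.819154978412676 [ 0.8 -0.5 -1.6]
force [ 0.37972105 -0.26134086 -0.67033108] 44.18200000555339
t 20.9917
```

View pics/scene2.png

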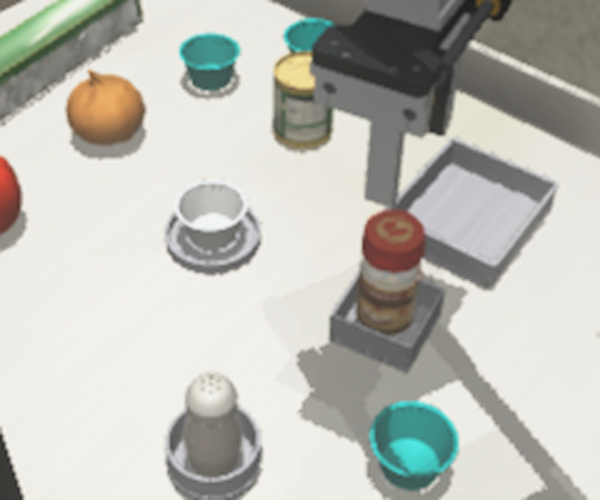

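The shaker is seated at (210,430) and the jar at (390,275), both upright. Next are the cup and the tin.

Run:
```python
from h import *
pick(615.3,-86.4,45,0,200)
place(457.7,-245.2,45,4.8,180,76)
pick(646.8,-247,51,0,180)
if robot.current_opening()>50:
    place(611.3,-83.5,54,0,180,80)
im,d=get_image('scene'); save('scene3.png',im[120:330,170:430],2.5)
```

```text
grip 58.09157008056205 30.000343286737916
lifted 58.04480383687406 [-1.1 -0.8 -0.7]
force [0.41869624 0.04062183 0.19722244] 58.394825425342596
t 29.6083
grip 56.86561247775556 30.000232458114624
lifted 57.045419985715974 [-0.1  0.2 -1.7]
force [-0.09027153 -0.2739093  -1.62965522] 56.93741015454822
t 37.85
```

View pics/scene3.png

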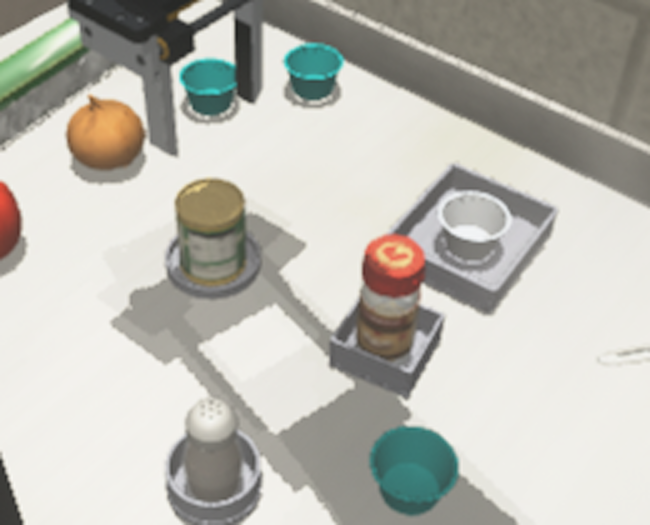

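All four look right: tin at (210,232), jar at (390,295), shaker at (210,450), cup at (473,228). One numeric check from the depth image, moving the arm clear first.

Run:
```python
from h import *
at(480,-20,260)
q=cloud(get_image('scene')[1],'scene').reshape(-1,3)
for n,x,y,r,z0,z1 in [('cup',457.7,-245,38,30,45),('tin',611,-83.5,36,62,85),('shaker',461,77,28,60,100),('jar',443,-102,30,88,118)]:
    s=q[(np.hypot(q[:,0]-x,q[:,1]-y)<r)&(q[:,2]>z0)&(q[:,2]<z1)]; print(n,((s.min(0)+s.max(0))/2-[x,y,0]).round(1)[:2],'top',np.percentile(s[:,2],97).round(1))
```

```text
cup [ 0.  -0.3] top 40.8
tin [1.4 2.5] top 76.2
shaker [-1.7  0.7] top 93.2
jar [1.2 1.3] top 112.0
```

```bash
python3 -c "
from h import *
print(workorder.job_done(),robot.current_t())"
```

```text
the job is handed in; nothing more can be done
the job is handed in; nothing more can be done
```

I handed the job in, with no verdict reported back: the last look showed the cup in the wash-up pan, the tin in the dish, the shaker in the round holder and the jar in the square holder, all upright and within about 3 mm of where I aimed.

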